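# Close up a paint mixing can

## Task

Close up the mixing can for the rack: push the thumb plate so that the pour slide is fully home over its hole, and push both lid clamps round until they are fully home on the lid, in any order. Use only the fingertips to push; do not lift or tip the can or shove it along the bench, and leave the bottle, cup, stir stick and brush around it alone.

Things in the scene. Friction and masses are not known exactly. Their poses are not given: they have to be found in the camera images.
- can: Round steel paint can, 164 mm across, full (about 3.8 kg), standing loose on the bench under a flat aluminium mixing lid 174 mm across whose top face is 145 mm above the bench. Origin: centre of the can's underside. z up; x points from the centre to the pour spout, y to the left clamp
- spout_lip (a point): Front end of the pour spout, at can (112, 0, 139) mm. The spout sticks out of the lid's front, 41 mm wide, below 150 mm. Behind it, two guides of the slide lie on the lid at can x 10 to 78 mm, 23 to 28 mm either side, up to 153 mm high
- hub_top (a point): Top of the stirrer coupling on the lid's centre, at can (0, 0, 183) mm: a fork on a thin shaft, 36 mm wide along the can's y, 6 mm along x
- handle (a point): Middle of the black bow handle (13 mm bar) at the can's back, can (-127, 0, 93) mm. It lies in the plane y = 0, sticks out to x = -134 mm and is no higher than 143 mm
- pour_slide (a joint): Pour slide on the lid, in m: 0 = fully home (steel gate covers the pour hole at the front), growing to 0.031 as it is drawn back towards the handle (can's -x). It has no spring: about 2 N moves it and it stays where it is left. Home is a firm stop
- thumb_plate (a point): Centre of the rear (-x) face of the slide's upright black plastic thumb plate, the face to push (towards the spout, can's +x). Plate: 4 mm thick along x, 44 mm wide along y, 148 to 180 mm above the bench. In the can's frame this point is at (-60 - slide value, 0, 167) mm. The space behind it is free above 143 mm
- left_clamp (a joint): Left lid clamp, in rad: 0 = fully home, lying along the can's +x on the lid; grows as it swings outwards, about an upright pin at can (0, +60, 145) mm, towards the can's +y (pi/2: sticks straight out over the rim). Opens to 1.75. Home is a firm stop. No spring: about 2 N at the wing moves it and it stays where it is left
- left_wing (a point): Centre of the upturned steel wing at the tip of the left clamp lever: an upright plate 26 mm long along the lever, 5 mm thick, 155 to 179 mm above the bench; push its outer broad face. At can (50 cos q, 60 + 50 sin q, 167) mm, q the joint value. The lever below it is 12 mm wide, 150 to 156 mm above the bench, and ends 63 mm from the pin
- right_clamp (a joint): Right lid clamp, the mirror image of the left: 0 = fully home, lying along the can's +x; grows as it swings outwards, about an upright pin at can (0, -60, 145) mm, towards the can's -y. Opens to 1.75, same firm stop and stiffness
- right_wing (a point): Centre of the upturned wing of the right clamp lever, sized as on the left. In the can's frame: (50 cos q, -60 - 50 sin q, 167) mm
- hardener: White plastic bottle, 58 mm across, 150 mm tall, standing by the can; origin centre of its underside. To be left alone
- cup: Grey plastic mixing cup, 72 mm across the rim, 85 mm tall; origin centre of its underside. To be left alone
- stir_stick: Flat wooden stir stick lying on the bench, 200 x 24 x 6 mm, long side along its x; origin centre of its underside. To be left alone
- brush: Paint brush lying on the bench along its x, handle to -x. To be left alone

How it is judged:
At the end, for the whole second after the job is handed in: The pour slide is within 3 mm of home and both clamps within 0.09 rad (5 degrees) of home; the can stands upright, at rest, within 30 mm of where it stood; the bottle and the cup stand, and they, the stick and the brush are within 25 mm of where they were (value of joint pour_slide below 0.003 m and value of joint each of left_clamp, right_clamp below 0.09 rad and distance of can from where it was at the start of the episode below 0.03 m and angle between can's own z axis and vertical below 0.05 rad and linear speed of can below 0.02 m/s and distance of each of hardener, cup, stir_stick, brush from where it was at the start of the episode below 0.025 m and angle between each of hardener, cup's own z axis and vertical below 0.15 rad); the robot touches nothing.
It fails at once if the can is lifted off the bench (height (world z) of can above 0.015 m).
It fails at once if the can is tipped by more than 0.2 rad (angle between can's own z axis and vertical above 0.2 rad).
It fails at once if the can is shoved more than 40 mm along the bench (distance of can from where it was at the start of the episode above 0.04 m).
It fails at once if a bystander is moved more than 40 mm or picked up (distance of any of hardener, cup, stir_stick, brush from where it was at the start of the episode above 0.04 m).
It fails at once if the can is pressed with the arm or the gripper's body instead of the fingers (contact force between the arm and can above 3 N).
It also fails if it takes over 58 s, if anything falls off the work surface, if the arm or the gripper's body presses on something with over 40 N, if the wrist force passes 120 N, or if a joint passes its speed limit or range.

## Robot

A 7-joint arm with a two-finger parallel gripper is mounted at the origin on the work surface. World frame = base frame: x ahead of the robot, y to its left, z up, the work surface at z = 0. Lengths are in m, angles in rad, forces in N, time in s.
With the tool pointing down it reaches from about 0.35 to 0.9 m from the base axis. Payload 8.1 kg.
Tool frame: the origin (TCP) lies at the very end of the fingers, on their centre line; the grasp point (between the pads) lies 19 mm behind it (r.grasp_offset is the distance from the TCP to the grasp point, in m); z points along the fingers, y is the line along which they close (so a half turn about z gives the same grasp; the last joint's range is limited). The gripper opens to 85 mm and grips with 20 to 120 N. Pads are 22 mm wide; open, the fingers measure 114 mm over their backs; the gripper's body (76 mm by 85 mm) begins 54 mm behind the grasp point. The pads swing forward as they close: fully open they stand 13 mm farther back than shut.
Start: joints at [1.173, 0.434, 0.025, 1.573, -0.012, 1.134, -0.075], TCP at [0.182, -0.598, 0.231] pointing down, gripper open.
Joint ranges: [-2.62, 2.62], [-0.44, 2.09], [-1.27, 1.32], [0.08, 2.57], [-1.32, 4.46], [0.12, 2], [-2.74, 2.74]. Speed limits (rad/s): [2.22, 2.22, 3.01, 3.01, 3.14, 3.14, 3.14].

## Interface

Orientations are given as [roll, pitch, yaw] about the fixed x, y, z axes, in that order (R = Rz(yaw) Ry(pitch) Rx(roll)).
In Python, from cell import r gives the robot as it stands.
- The arm moves only by the tool arm_command, never from a script. Its argument "increments" is one flat list of numbers, 4 for each row, row after row: the shift along the tool's x, y, z as a fraction of full scale, then the turn about the tool's z as a fraction of full scale. In form: [dx, dy, dz, yaw, dx, dy, dz, yaw, ...]. A call has 1 to 12 rows; each row shifts and turns the commanded pose from where the row before left it, along the tool's axes as they then stand; what a row does not reach is not made up. Full scale, the value 1, is 40 mm for a shift and 0.08 rad for a turn. A row lasts 1/12 s, in which the tool goes at most 41.7 mm and 7.16 degrees, less where a joint would pass 70% of its speed; a pose out of reach is approached as far as the arm can. A call with a number of a shift or a turn outside -1 to 1 is refused whole. A call with a gripper value outside its range is refused whole. "claw" is the opening, from -1 (shut) to 1 (fully open), set as the call begins (left out, the last holds). The fingers move at their own pace and stop on an object; the grip force is fixed at half the most. Time passes only in rows, so rows that do not move let the fingers close. It gives the time, the measured TCP pose, the force, the opening and the grip force at its end, in the units of the state.
- r.get_state(): the state, without advancing time (a new reading comes with each control period).
- r.camera(name): name is "scene" or "top" or "wrist"; returns a dict with "frame" (400x640x3 uint8, red, green, blue), "vfov" (degrees; the focal length in pixels is half the picture's height over the tangent of half this angle, whatever the lens; pixels are square), "cx", "cy" (the principal point, pixels), "world_to_cam" (4x4, takes a point from world to camera coordinates); the wrist camera has in their place "hand_eye" (4x4, takes a point from camera to tool coordinates, whose origin is the TCP and whose axes are the flange's). Camera axes: x right, y down, z forward; pixel columns grow to the right and rows downward; lengths in m; the calibration is good to about 2 mm. A picture is of the moment at which its call begins: read the wrist's pose just before it. There is no depth.
- r.sign_off(): hands the job in; it is judged then, once.
The state is a dict: "time": time; "joints": joint angles; "dq": joint speeds; "joint_efforts": joint torques, N m; "ee_pos": TCP position; "orientation": TCP orientation; "wrist_force": force on the tool from outside, world axes, zero at the start; "moment": the same for the moment, N m; "finger_gap": finger opening in m; "gripper_force": force on a finger pad.
Only numpy, scipy, OpenCV 4.12 (cv2) and the standard library are available. Lean on these libraries where they do the work, as an engineer would, in place of code of your own. Each camera call takes 0.05 s, during which the arm holds its last target. There are 200 camera calls.

## Working session

There is one attempt and no reset: what is moved stays moved. The work goes in short steps, Python scripts to look and compute and a tool call to move; the robot and the scene stay as the last step left them, time stands still between calls to the robot, and variables do not carry over. Pictures are saved under pics/ and viewed, at most 10 in all, crops included, and the job is handed in when it is done.

Besides the shell and the picture viewer there is one more tool, called by a JSON object that holds its "api" and its "payload", one argument or row to a line. arm_command: Moves the arm, as the interface text tells. Shift numbers are shares of 40 mm and turn numbers shares of 0.08 rad, none past 1 either way. Its arguments: {"type":"object","properties":{"increments":{"type":"array","items":{"type":"number","minimum":-1,"maximum":1}},"claw":{"type":"number"}},"required":["increments"]}

```bash
mkdir -p pics
cat > h.py <<'E'
import numpy as np, cv2
from cell import r
def ray(c,u,v):
    f=c["frame"].shape[0]/2/np.tan(np.radians(c["vfov"])/2)
    T=np.linalg.inv(np.array(c["world_to_cam"])); d=T[:3,:3]@np.array([(u-c["cx"])/f,(v-c["cy"])/f,1])
    return T[:3,3],d
def onz(c,u,v,z):
    o,d=ray(c,u,v); return o+d*(z-o[2])/d[2]
def proj(c,p):
    f=c["frame"].shape[0]/2/np.tan(np.radians(c["vfov"])/2)
    q=(np.array(c["world_to_cam"])@np.r_[p,1])[:3]; return c["cx"]+f*q[0]/q[2],c["cy"]+f*q[1]/q[2]
def save(name,fr): cv2.imwrite("pics/"+name,cv2.cvtColor(fr,cv2.COLOR_RGB2BGR))
E
python3 - <<'E'
from h import *
import pickle
d={}
for n in("top","scene"):
    c=r.camera(n); d[n]=c; save(n+".png",c["frame"]); print(n,c["vfov"],c["cx"],c["cy"],np.round(c["world_to_cam"],3).tolist())
pickle.dump(d,open("c.pkl","wb"))
print(r.get_state())
E
```

```text
top 55.33372619975522 319.538330120862 195.12972752153493 [[-0.023, -0.999, -0.031, 0.068], [-0.997, 0.025, -0.068, 0.603], [0.069, 0.029, -0.997, 0.851], [0.0, 0.0, 0.0, 1.0]]
scene 57.08625969726696 319.8096652952776 202.91290762873842 [[0.757, 0.654, -0.004, -0.492], [0.516, -0.601, -0.61, -0.209], [-0.402, 0.459, -0.792, 1.189], [0.0, 0.0, 0.0, 1.0]]
{'time': 0.1, 'joints': array([ 1.17340381,  0.43517325,  0.0249724 ,  1.5740341 , -0.0115874 ,
        1.13398246, -0.07509131]), 'dq': array([-0.00174498, -0.00324659,  0.0001722 , -0.00317201,  0.00123856,
        0.00096317, -0.0002057 ]), 'joint_efforts': array([ 3.77456221e-03, -6.71751308e+01,  1.02830518e+00, -3.16900849e+01,
        1.58249267e-02,  7.24240046e-03,  1.86579695e-05]), 'ee_pos': array([ 0.18139914, -0.59761231,  0.23058121]), 'orientation': array([-3.14014733e+00,  1.43266364e-04,  2.94738023e-01]), 'wrist_force': array([-0.5183967 ,  0.20039886, -0.31735897]), 'moment': array([ 0.01260313, -0.01108752, -0.01253973]), 'gripper_force': 0.0, 'finger_gap': 0.08548838893307288}
```

View pics/top.png

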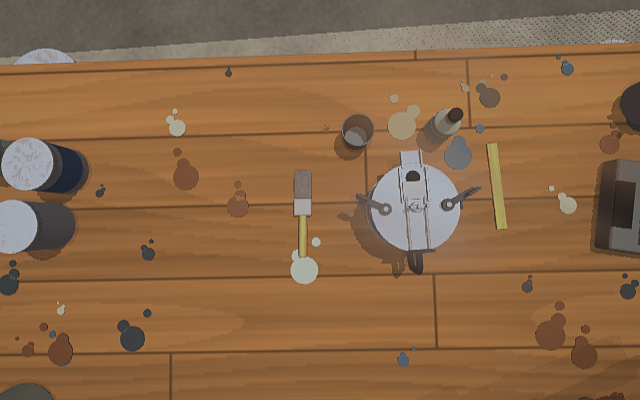

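View pics/scene.png

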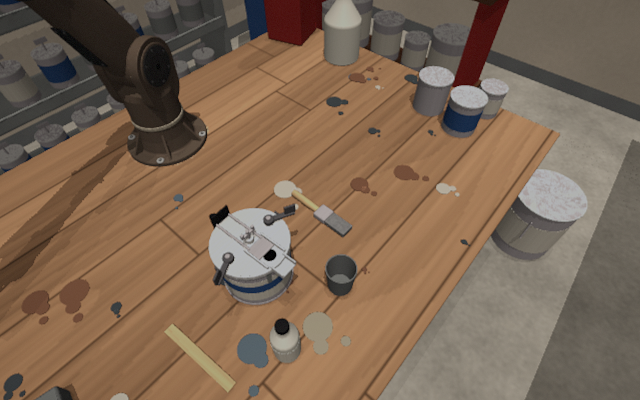

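The top view shows the can lid centred near (416,208) with the spout up at (411,157) and the handle at (416,262). The left clamp is at (385,209)→(360,197) and the right at (447,205)→(475,190). The cup is at (357,132), the bottle at (447,122), the stick at (497,187) and the brush at (303,210).

Run:
```python
from h import *
import pickle
d=pickle.load(open("c.pkl","rb")); c=d["top"]; s=d["scene"]
a=cv2.resize(c["frame"][140:285,340:520],None,fx=4,fy=4,interpolation=cv2.INTER_CUBIC)[:, :]
save("topz.png",a)
hsv=cv2.cvtColor(c["frame"],cv2.COLOR_RGB2HSV)
m=((hsv[...,1]<40)&(hsv[...,2]>140)).astype(np.uint8); m[:,:350]=0;m[:,480:]=0;m[:150]=0;m[270:]=0
k=cv2.findContours(m,cv2.RETR_EXTERNAL,cv2.CHAIN_APPROX_NONE)[0]; k=max(k,key=cv2.contourArea)
h=cv2.convexHull(k)[:,0]
P=np.array([onz(c,u,v,.145)[:2] for u,v in h]); 
print(P.min(0),P.max(0),cv2.boundingRect(k))
# circle from lower half + sides 
A=np.c_[2*P,np.ones(len(P))];w=np.ones(len(P),bool)
for _ in range(10):
    x=np.linalg.lstsq(A[w],(P[w]**2).sum(1),rcond=None)[0]; R=np.sqrt(x[2]+x[0]**2+x[1]**2)
    e=abs(np.hypot(*(P-x[:2]).T)-R); w=e<max(.002,np.median(e))
print("centre",x[:2],"R",R,w.sum(),len(w))
for n,u,v,z in [("lp",385,209,.16),("rp",447,205,.16),("sp",411,152,.145),("hd",416,271,.093),("cup",357,118,.085),("stk",497,187,0),("botcap",455,115,.15)]: print(n,onz(c,u,v,z).round(3))
```

```text
[ 0.48504094 -0.22080572] [ 0.67944269 -0.05016263] (371, 150, 89, 101)
centre [ 0.56824448 -0.13586007] R 0.08577154569814821 26 30
lp [ 0.565 -0.075  0.16 ]
rp [ 0.569 -0.193  0.16 ]
sp [ 0.676 -0.132  0.145]
hd [ 0.438 -0.144  0.093]
cup [ 0.763 -0.033  0.085]
stk [ 0.614 -0.358  0.   ]
botcap [ 0.746 -0.219  0.15 ]
```

View pics/topz.png

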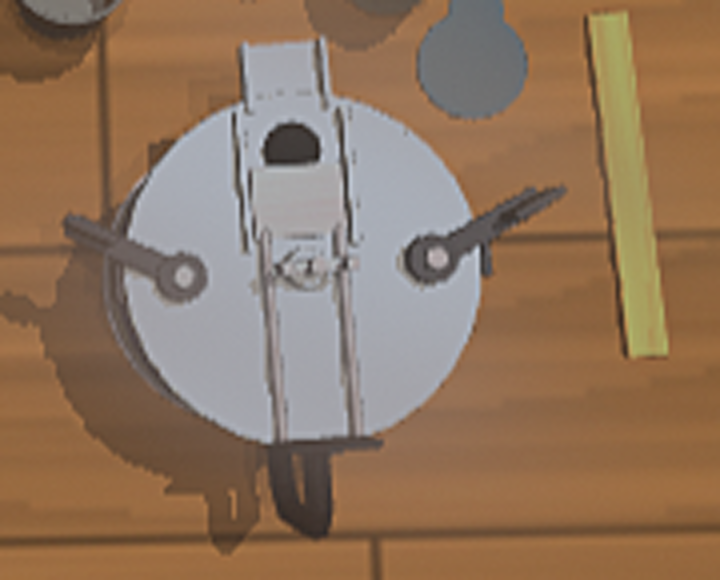

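The zoomed top view confirms the layout: pins at crop (182,277) and (435,258), wing tips at (68,225) and (550,192), and the thumb plate at (315,443) near the rim, so the slide is drawn back. The can is at (0.568,-0.136) and its yaw is about 0.035. Next I check the plate and the wings.

```bash
cat >> h.py <<'E'
C=np.array([.568,-.136]); W=.036
def can2w(x,y): return C+np.array([[np.cos(W),-np.sin(W)],[np.sin(W),np.cos(W)]])@np.array([x,y])/1000
def w2can(p): return np.array([[np.cos(W),np.sin(W)],[-np.sin(W),np.cos(W)]])@(np.array(p[:2])-C)*1000
def to(x,y,z): # can mm -> tool shifts (fractions of 40 mm)
    s=r.get_state(); from scipy.spatial.transform import Rotation as R
    d=np.r_[can2w(x,y),z/1000]-s["ee_pos"]; return (R.from_euler("xyz",s["orientation"]).inv().apply(d)/.04).round(2)
def st():
    s=r.get_state(); print(s["time"],"can",w2can(s["ee_pos"]).round(1),"z",s["ee_pos"][2].round(4),"yaw",s["orientation"][2].round(3),"F",s["wrist_force"].round(1),s["finger_gap"].round(3))
E
python3 - <<'E'
from h import *
import pickle
d=pickle.load(open("c.pkl","rb")); c=d["top"]
for n,x,y,z in [("Lpin",182,277,.162),("Rpin",435,258,.162),("Ltip",68,225,.165),("Rtip",555,190,.175),("Rwing",537,200,.179),("plateL",268,443,.18),("plateR",380,441,.18),("spout",283,42,.145)]:
    p=w2can(onz(c,340+x/4,140+y/4,z)); print(n,p.round(1), "q",np.degrees(np.arctan2(abs(p[1])-60,p[0])).round(0))
st(); print(to(-30,-125,200))
E
```

```text
Lpin [-1.7 60.1] q 176.0
Rpin [  0.1 -59.7] q -68.0
Ltip [ 26.2 112.7] q 64.0
Rtip [  28.1 -113.5] q 62.0
Rwing [  23.7 -103.3] q 61.0
plateL [-80.6  28.8] q -159.0
plateR [-82.6 -22.3] q -155.0
spout [110.9   0.2] q -28.0Traceback (most recent call last):
  File "<stdin>", line 6, in <module>
  File "h.py", line 20, in st
    s=r.get_state(); print(s["time"],"can",w2can(s["ee_pos"]).round(1),"z",s["ee_pos"][2].round(4),"yaw",s["orientation"][2].round(3),"F",s["wrist_force"].round(1),s["finger_gap"].round(3))
                                                                                                                                                                    ^^^^^^^^^^^^^^^^^^^^^
AttributeError: 'float' object has no attribute 'round'
```

{"api": "arm_command", "payload": {
  "increments": [0,0,0,0.65,0,0,0,0.65,0,0,0,0.65,0,0,0,0.65,0,0,0,0.64,0,0,0,0,0,0,0,0,0,0,0,0,0,0,0,0],
  "claw": -1
}}

```text
time: 0.85
ee_pos: [0.1815, -0.598, 0.2312]
orientation: [-3.141, 0.0, 0.037]
wrist_force: [-0.6, 0.9, -0.1]
finger_gap: 0.0004
gripper_force: 0.0
```

```bash
sed -i 's/s\["finger_gap"\].round(3)/round(float(s["finger_gap"]),3)/' h.py; python3 -c "
from h import *
st(); print(to(-30,-125,200))"
```

```text
0.85 can [-402.8 -447.8] z 0.2312 yaw 0.037 F [-0.6  0.9 -0.1] 0.0
[ 9.33 -8.06  0.78]
```

{"api": "arm_command", "payload": {
  "increments": [0.5,-0.43,0,0,0.5,-0.43,0,0,0.5,-0.43,0,0,0.5,-0.43,0,0,0.5,-0.43,0,0,0.5,-0.43,0,0,0.5,-0.43,0,0,0.5,-0.43,0,0,0.5,-0.43,0,0,0.5,-0.43,0,0,0.5,-0.43,0,0,0.5,-0.43,0,0]
}}

```text
time: 1.85
ee_pos: [0.4149, -0.3824, 0.2315]
orientation: [3.141, -0.0, 0.036]
wrist_force: [0.9, -1.5, -0.5]
finger_gap: 0.0
gripper_force: 0.0
```

{"api": "arm_command", "payload": {
  "increments": [0.5,-0.43,0,0,0.5,-0.43,0,0,0.5,-0.43,0,0,0.5,-0.43,0,0,0.5,-0.43,0,0,0.5,-0.43,0,0,0.33,-0.3,0,0,0,0,0,0,0,0,0.2,0,0,0,0.2,0]
}}

```text
time: 2.68
ee_pos: [0.5427, -0.2643, 0.2149]
orientation: [3.141, -0.0, 0.035]
wrist_force: [-0.1, -0.5, -0.3]
finger_gap: -0.0
gripper_force: 0.0
```

```bash
python3 -c "
from h import *
st(); print(to(-30,-125,164))
s=r.get_state()
c=r.camera('scene'); save('s2.png',cv2.resize(c['frame'][150:330,150:390],None,fx=3,fy=3))"
```

```text
2.6833 can [ -29.9 -127.3] z 0.2149 yaw 0.035 F [-0.1 -0.5 -0.3] -0.0
[-0.   -0.06  1.27]
```

View pics/s2.png

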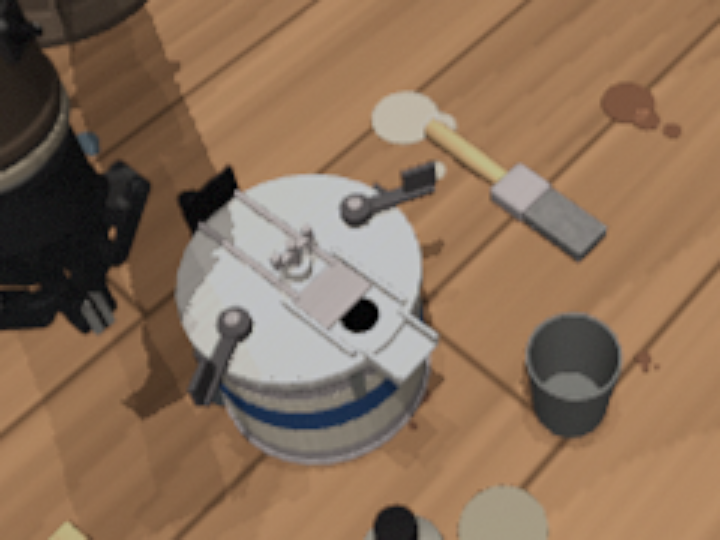

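{"api": "arm_command", "payload": {
  "increments": [0,0,0.32,0,0,0,0.32,0,0,0,0.32,0,0,0,0.31,0,0,0,0,0,0.21,-0.03,0,0,0.21,-0.03,0,0,0.21,-0.02,0,0,0,0,0,0,0,0,0,0]
}}

```text
time: 3.57
ee_pos: [0.5693, -0.259, 0.1649]
orientation: [3.141, -0.001, 0.037]
wrist_force: [-0.4, 0.9, 0.0]
finger_gap: 0.0
gripper_force: 0.0
```

{"api": "arm_command", "payload": {
  "increments": [0.12,-0.03,0,0,0.12,-0.03,0,0,0.12,-0.04,0,0,0.11,-0.06,0,0,0.11,-0.06,0,0,0.1,-0.08,0,0,0.1,-0.09,0,0,0.08,-0.1,0,0,0.08,-0.1,0,0,0,0,0,0]
}}

```text
time: 4.4
ee_pos: [0.6059, -0.2328, 0.1645]
orientation: [-3.141, -0.001, 0.037]
wrist_force: [0.3, -1.4, -0.0]
finger_gap: 0.0001
gripper_force: 0.5
```

```bash
python3 -c "
from h import *
st()"
```

```text
4.4 can [ 34.4 -98.1] z 0.1645 yaw 0.037 F [ 0.3 -1.4 -0. ] 0.0
```

{"api": "arm_command", "payload": {
  "increments": [0.03,-0.08,0,0,0.03,-0.08,0,0,0.04,-0.09,0,0,0.05,-0.09,0,0,0.05,-0.05,0,0,0.05,-0.05,0,0,0,0,0,0,0,0,0,0]
}}

```text
time: 5.07
ee_pos: [0.6145, -0.2157, 0.1644]
orientation: [-3.141, -0.0, 0.036]
wrist_force: [0.6, 0.1, 0.7]
finger_gap: -0.0002
gripper_force: 0.0
```

```bash
python3 -c "
from h import *
st()
c=r.camera('top'); save('t3.png',cv2.resize(c['frame'][140:285,340:520],None,fx=4,fy=4,interpolation=cv2.INTER_CUBIC))"
```

```text
5.0667 can [ 43.6 -81.3] z 0.1644 yaw 0.036 F [0.6 0.1 0.7] -0.0
```

View pics/t3.png

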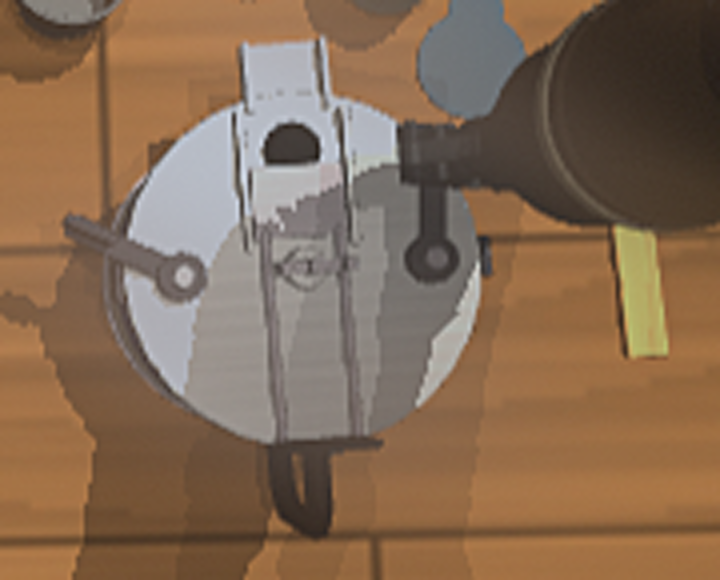

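The right clamp now lies nearly along +x, with its lever straight up at crop column 432, and the can has not moved. I nudge towards the stop while watching the force.

{"api": "arm_command", "payload": {
  "increments": [0,-0.03,0,0,0,-0.03,0,0,0,-0.02,0,0,0,0,0,0]
}}

```text
time: 5.45
ee_pos: [0.6145, -0.2133, 0.1646]
orientation: [3.141, -0.001, 0.035]
wrist_force: [2.4, -1.3, 0.1]
finger_gap: 0.0001
gripper_force: 0.9
```

{"api": "arm_command", "payload": {
  "increments": [0,-0.03,0,0,0,0,0,0]
}}

```text
time: 5.62
ee_pos: [0.6144, -0.212, 0.1647]
orientation: [3.141, -0.001, 0.036]
wrist_force: [1.3, -2.4, -1.2]
finger_gap: -0.0001
gripper_force: 1.0
```

{"api": "arm_command", "payload": {
  "increments": [0,-0.03,0,0,0,0,0,0]
}}

```text
time: 5.78
ee_pos: [0.6143, -0.2107, 0.1646]
orientation: [3.142, -0.0, 0.036]
wrist_force: [1.9, -2.0, 0.2]
finger_gap: -0.0002
gripper_force: 1.0
```

{"api": "arm_command", "payload": {
  "increments": [0,-0.03,0,0,0,0,0,0]
}}

```text
time: 5.95
ee_pos: [0.6142, -0.21, 0.1646]
orientation: [3.141, -0.0, 0.035]
wrist_force: [2.3, -2.7, 0.0]
finger_gap: 0.0
gripper_force: 1.4
```

{"api": "arm_command", "payload": {
  "increments": [0,-0.03,0,0,0,0,0,0]
}}

```text
time: 6.12
ee_pos: [0.6142, -0.2098, 0.1647]
orientation: [3.14, -0.001, 0.035]
wrist_force: [2.9, -5.5, 0.0]
finger_gap: -0.0
gripper_force: 2.9
```

{"api": "arm_command", "payload": {
  "increments": [0,-0.03,0,0,0,0,0,0]
}}

```text
time: 6.28
ee_pos: [0.6141, -0.2097, 0.1647]
orientation: [3.139, -0.001, 0.034]
wrist_force: [4.2, -8.2, -1.3]
finger_gap: -0.0001
gripper_force: 4.2
```

The right clamp is at its stop: position stalled while the force rose to 8 N. I back off, rise, and go behind the thumb plate.

{"api": "arm_command", "payload": {
  "increments": [0,0.2,0,0,0,0.3,0,0,0,0,-0.4,0,0,0,-0.45,0,0,0,-0.42,0,-0.5,0,0,0,-0.6,-0.3,0,0,-0.6,-0.4,0,0,-0.6,-0.4,0,0,-0.6,-0.4,0,0,-0.6,-0.4,0,0,-0.6,-0.44,0,0]
}}

```text
time: 7.28
ee_pos: [0.4458, -0.1393, 0.2151]
orientation: [-3.141, 0.001, 0.035]
wrist_force: [0.3, -0.1, -0.9]
finger_gap: -0.0001
gripper_force: 0.0
```

{"api": "arm_command", "payload": {
  "increments": [0,0,0,0,0,0,0,0]
}}

```text
time: 7.45
ee_pos: [0.4464, -0.1391, 0.2156]
orientation: [-3.141, 0.0, 0.036]
wrist_force: [-0.2, -0.5, 0.6]
finger_gap: -0.0001
gripper_force: 0.0
```

```bash
python3 -c "
from h import *
st(); print(to(-122,0,164))
c=r.camera('top'); save('t4.png',cv2.resize(c['frame'][140:285,340:520],None,fx=4,fy=4,interpolation=cv2.INTER_CUBIC))"
```

```text
7.45 can [-121.7    1.3] z 0.2156 yaw 0.036 F [-0.2 -0.5  0.6] -0.0
[-0.01  0.03  1.29]
```

View pics/t4.png

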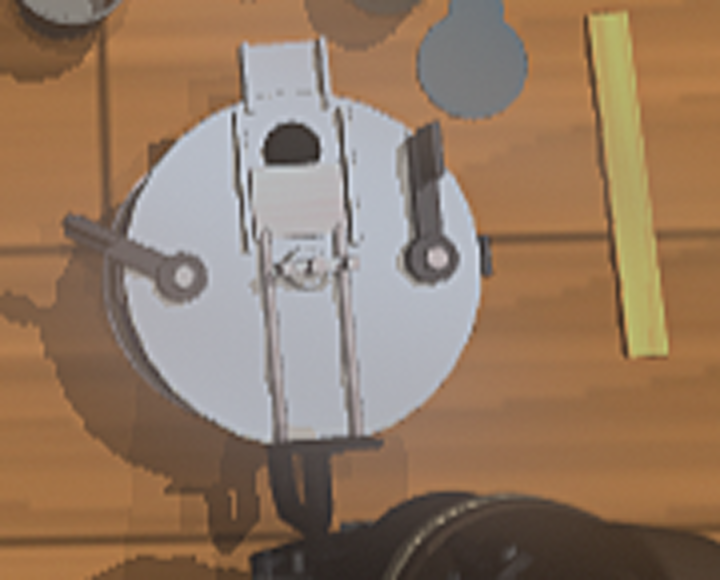

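The right clamp is home (lever parallel to the guides), the can has not moved, and the gripper is behind the plate at crop row 443. I descend and push.

{"api": "arm_command", "payload": {
  "increments": [0,0.03,0.32,0,0,0,0.32,0,0,0,0.32,0,0,0,0.32,0,0,0,0,0,0.12,0,0,0,0.12,0,0,0,0.12,0,0,0,0.12,0,0,0,0,0,0,0]
}}

```text
time: 8.33
ee_pos: [0.4684, -0.14, 0.1647]
orientation: [3.141, -0.002, 0.036]
wrist_force: [0.4, -0.4, -0.3]
finger_gap: 0.0001
gripper_force: 0.0
```

{"api": "arm_command", "payload": {
  "increments": [0.08,0,0,0,0.08,0,0,0,0.08,0,0,0,0.08,0,0,0,0.08,0,0,0,0.08,0,0,0,0,0,0,0]
}}

```text
time: 8.92
ee_pos: [0.4865, -0.1393, 0.1641]
orientation: [-3.142, -0.0, 0.036]
wrist_force: [0.5, -1.2, -0.2]
finger_gap: 0.0002
gripper_force: 0.0
```

{"api": "arm_command", "payload": {
  "increments": [0.05,0,0,0,0.05,0,0,0,0.05,0,0,0,0,0,0,0]
}}

```text
time: 9.25
ee_pos: [0.4922, -0.1391, 0.1641]
orientation: [-3.142, -0.0, 0.036]
wrist_force: [-1.1, 0.1, 0.2]
finger_gap: 0.0
gripper_force: 0.2
```

{"api": "arm_command", "payload": {
  "increments": [0.03,0,0,0,0.03,0,0,0,0.03,0,0,0,0,0,0,0]
}}

```text
time: 9.58
ee_pos: [0.4956, -0.139, 0.164]
orientation: [-3.142, -0.0, 0.036]
wrist_force: [-0.8, 0.7, -0.3]
finger_gap: -0.0003
gripper_force: 0.5
```

{"api": "arm_command", "payload": {
  "increments": [0.03,0,0,0,0,0,0,0]
}}

```text
time: 9.75
ee_pos: [0.4968, -0.1389, 0.1641]
orientation: [-3.142, -0.0, 0.036]
wrist_force: [-2.4, 0.8, -0.6]
finger_gap: -0.0001
gripper_force: 0.6
```

{"api": "arm_command", "payload": {
  "increments": [0.03,0,0,0,0,0,0,0]
}}

```text
time: 9.92
ee_pos: [0.498, -0.1388, 0.1641]
orientation: [-3.142, -0.0, 0.036]
wrist_force: [-1.2, 1.2, -0.4]
finger_gap: -0.0
gripper_force: 0.7
```

{"api": "arm_command", "payload": {
  "increments": [0.03,0,0,0,0,0,0,0]
}}

```text
time: 10.08
ee_pos: [0.4983, -0.1389, 0.164]
orientation: [-3.141, 0.002, 0.035]
wrist_force: [-5.4, 0.6, 2.8]
finger_gap: 0.0001
gripper_force: 2.6
```

{"api": "arm_command", "payload": {
  "increments": [0.03,0,0,0,0,0,0,0]
}}

```text
time: 10.25
ee_pos: [0.4984, -0.1389, 0.1639]
orientation: [-3.141, 0.004, 0.035]
wrist_force: [-9.6, 1.2, 6.9]
finger_gap: -0.0003
gripper_force: 4.8
```

{"api": "arm_command", "payload": {
  "increments": [-0.3,0,0,0,-0.3,0,0,0,0,0,-0.43,0,0,0,-0.43,0,0,0,-0.43,0,0,-0.5,0,0,0.3,-0.5,0,0,0.3,-0.5,0,0,0.3,-0.5,0,0,0.3,-0.6,0,0,0.3,-0.52,0,0,0,0,0,0]
}}

```text
time: 11.25
ee_pos: [0.5343, -0.0074, 0.2161]
orientation: [-3.139, -0.003, 0.041]
wrist_force: [0.3, 0.5, 0.3]
finger_gap: -0.0001
gripper_force: 0.0
```

{"api": "arm_command", "payload": {
  "increments": [0,0,0,0]
}}

```text
time: 11.33
ee_pos: [0.5328, -0.0115, 0.2158]
orientation: [-3.141, -0.001, 0.038]
wrist_force: [-0.5, -0.2, -0.1]
finger_gap: -0.0001
gripper_force: 0.0
```

```bash
python3 -c "
from h import *
st(); print(to(-30,127,164))
c=r.camera('top'); save('t5.png',cv2.resize(c['frame'][140:285,340:520],None,fx=4,fy=4,interpolation=cv2.INTER_CUBIC))"
```

```text
11.3333 can [-30.7 125.7] z 0.2158 yaw 0.038 F [-0.5 -0.2 -0.1] -0.0
[ 0.02 -0.03  1.29]
```

View pics/t5.png

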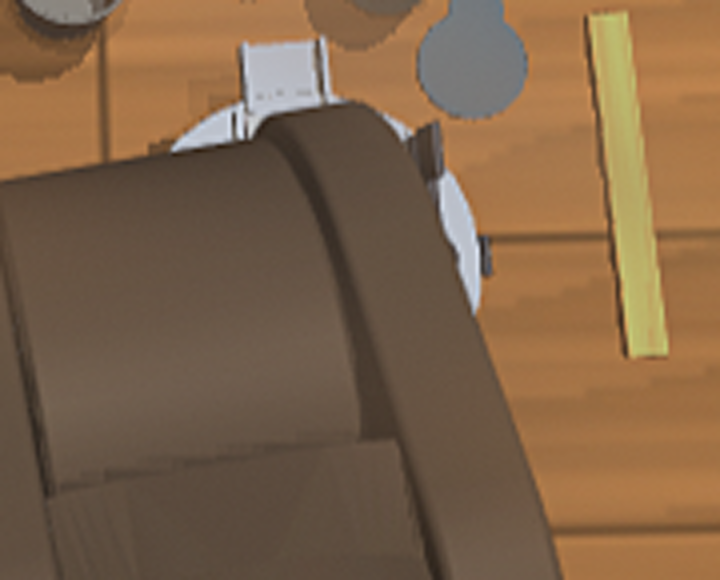

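The arm hides most of the lid from above, but the can and the right clamp look unchanged. I make the mirrored sweep on the left.

{"api": "arm_command", "payload": {
  "increments": [0.02,-0.03,0.32,0,0,0,0.32,0,0,0,0.32,0,0,0,0.32,0,0,0,0,0,0.21,0.03,0,0,0.21,0.03,0,0,0.21,0.02,0,0,0,0,0,0]
}}

```text
time: 12.13
ee_pos: [0.5606, -0.0144, 0.1654]
orientation: [3.142, -0.003, 0.035]
wrist_force: [-0.4, -0.5, -0.0]
finger_gap: -0.0001
gripper_force: 0.0
```

{"api": "arm_command", "payload": {
  "increments": [0.12,0.03,0,0,0.12,0.03,0,0,0.12,0.04,0,0,0.11,0.06,0,0,0.11,0.06,0,0,0.1,0.08,0,0,0.1,0.09,0,0,0.08,0.1,0,0,0.08,0.1,0,0,0,0,0,0]
}}

```text
time: 12.97
ee_pos: [0.5971, -0.0373, 0.1645]
orientation: [3.141, -0.001, 0.034]
wrist_force: [0.5, 1.7, 0.7]
finger_gap: 0.0001
gripper_force: 0.5
```

{"api": "arm_command", "payload": {
  "increments": [0.03,0.08,0,0,0.03,0.08,0,0,0.04,0.09,0,0,0.05,0.09,0,0,0.05,0.05,0,0,0.05,0.05,0,0,0,0,0,0]
}}

```text
time: 13.55
ee_pos: [0.6069, -0.0544, 0.1643]
orientation: [3.141, 0.001, 0.035]
wrist_force: [-0.3, 0.4, -0.7]
finger_gap: -0.0002
gripper_force: 0.2
```

{"api": "arm_command", "payload": {
  "increments": [0,0.03,0,0,0,0.03,0,0,0,0.03,0,0,0,0,0,0]
}}

```text
time: 13.88
ee_pos: [0.6073, -0.0571, 0.1646]
orientation: [3.142, -0.001, 0.035]
wrist_force: [0.3, 0.7, -0.8]
finger_gap: -0.0002
gripper_force: 0.8
```

```bash
python3 -c "
from h import *
st()"
```

```text
13.8833 can [42.1 77.4] z 0.1646 yaw 0.035 F [ 0.3  0.7 -0.8] -0.0
```

{"api": "arm_command", "payload": {
  "increments": [0,0.03,0,0,0,0,0,0]
}}

```text
time: 14.05
ee_pos: [0.6073, -0.0581, 0.1646]
orientation: [-3.141, -0.0, 0.036]
wrist_force: [1.0, 1.9, -2.0]
finger_gap: -0.0002
gripper_force: 0.9
```

{"api": "arm_command", "payload": {
  "increments": [0,0.03,0,0,0,0,0,0]
}}

```text
time: 14.22
ee_pos: [0.6073, -0.0583, 0.1646]
orientation: [-3.14, -0.0, 0.036]
wrist_force: [0.4, 4.5, -0.8]
finger_gap: -0.0002
gripper_force: 2.3
```

{"api": "arm_command", "payload": {
  "increments": [0,0.03,0,0,0,0,0,0]
}}

```text
time: 14.38
ee_pos: [0.6073, -0.0584, 0.1646]
orientation: [-3.139, -0.0, 0.037]
wrist_force: [-0.0, 8.4, -1.0]
finger_gap: 0.0001
gripper_force: 3.6
```

{"api": "arm_command", "payload": {
  "increments": [0,0.03,0,0,0,0,0,0]
}}

```text
time: 14.55
ee_pos: [0.6073, -0.0586, 0.1646]
orientation: [-3.138, -0.0, 0.038]
wrist_force: [0.3, 10.2, -0.3]
finger_gap: 0.0
gripper_force: 4.9
```

The left clamp is at its stop. I back away, rise, and retreat for a final look.

{"api": "arm_command", "payload": {
  "increments": [0,-0.3,0,0,0,-0.4,0,0,0,0,-0.45,0,0,0,-0.45,0,0,0,-0.45,0,-0.4,-0.4,0,0,-0.5,-0.5,0,0,-0.5,-0.5,0,0,-0.5,-0.5,0,0,-0.5,-0.5,0,0,-0.5,-0.5,0,0,-0.4,-0.4,0,0]
}}

```text
time: 15.55
ee_pos: [0.468, 0.0944, 0.2187]
orientation: [3.141, -0.0, 0.036]
wrist_force: [-0.6, -0.3, -0.8]
finger_gap: 0.0001
gripper_force: 0.0
```

{"api": "arm_command", "payload": {
  "increments": [-0.4,-0.4,0,0,-0.4,-0.4,0,0,-0.2,-0.2,0,0,0,0,0,0,0,0,0,0,0,0,0,0]
}}

```text
time: 16.05
ee_pos: [0.4292, 0.131, 0.2186]
orientation: [3.141, -0.001, 0.034]
wrist_force: [-0.2, -0.2, 0.3]
finger_gap: -0.0
gripper_force: 0.0
```

```bash
python3 -c "
from h import *
st()
c=r.camera('top'); save('t6.png',cv2.resize(c['frame'][100:285,300:520],None,fx=3.2,fy=3.2,interpolation=cv2.INTER_CUBIC))"
```

```text
16.05 can [-129.1  271.8] z 0.2186 yaw 0.034 F [-0.2 -0.2  0.3] -0.0
```

View pics/t6.png

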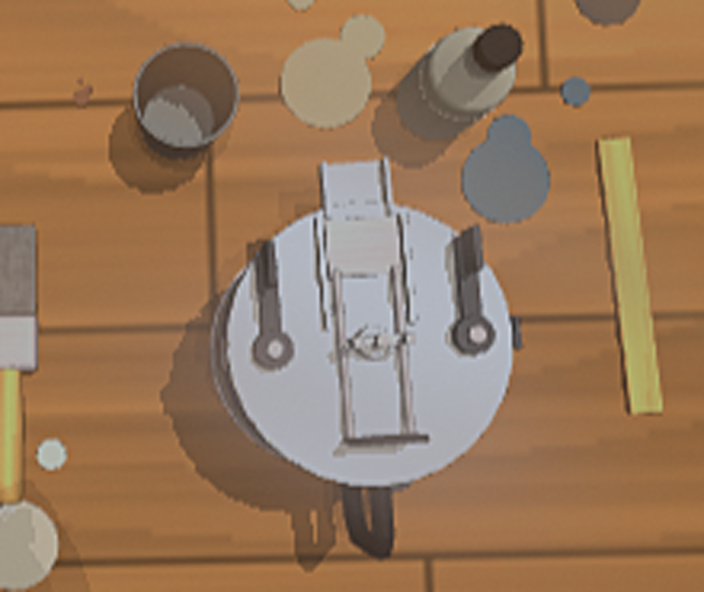

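The picture shows the pour hole covered by the gate (365,245) and both clamps lying along +x (265,270 and 468,265). The can and bystanders are in place and the arm is clear.

```bash
python3 -c "
from cell import r
print(r.sign_off())"
```

```text
the job is handed in; nothing more can be done
None
```

The job is handed in: the pour slide and both clamps were pushed to their firm stops, the last picture shows the can and bystanders in place and the arm clear, and the sign-off returned no verdict.

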